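# Stack the dressing tray and lay the forceps across it

## Task

Take the white tray off the sloping stand by its handle and lower it gently and level onto the blue tray so that all four corner lugs drop fully into the sockets. Then lay the forceps level across the top of the white tray, from one long side to the other beside the handle, resting on both rims with both ends sticking out, about square to the long sides. Leave the jar, the white bottle and the steel cup standing where they are.

Things in the scene. Friction and masses are not known exactly. Their poses are not given: they have to be found in the camera images.
- upper_tray: Loose white open tray, 104 mm along x, 190 mm along y, 32 mm high, walls 4 mm, 0.25 to 0.42 kg; same when turned half round. Origin: centre of underside, z out of the open top. Under each corner (40 mm off centre in x, 83 in y) a round lug points down: 12 mm across, 12 long, its end tapered to 7. Starts on its lug tips on the sloping stand, top facing up and toward the robot, x up the slope.
- handle (a point): Centre of the white tray's blue handle: a bar 14 mm square, 102 mm long along the tray's x, bridging the tray's middle, its axis 69 mm above the tray's underside; posts at both ends, 86 mm clear between them; open below it down to the tray floor. Axes as the tray's.
- base_tray: Blue open tray standing firmly on the desk (does not move), 104 mm along x, 190 mm along y, 36 mm high; a gauze pack and a tape roll are fixed inside, below the rim. In each corner (40 mm off centre in x, 83 in y) a block level with the rim has a square socket 16 mm wide, 14 mm deep, open upward, for the white tray's lugs. Origin: centre of its underside, z up.
- seat (a point): Centre of the blue tray at rim height, 36 mm above the desk: where the white tray's origin lies when fully seated, its long side along the blue tray's long side; axes as the blue tray's.
- stand: Grey aluminium stand fixed to the desk, 120 mm deep and 200 mm wide, with a board that slopes up away from the robot at 0.6 rad and a lip about 22 mm high along its low front edge, against which the tray rests. Origin: centre of its foot on the desk.
- forceps: Steel dressing forceps lying flat and loose on the desk, 136 mm long along its y, 19 mm wide along x at the middle, 11 mm high, about 30 g; they do not flex. Origin: centre of the underside.
- iodine_jar: Bystander: red-brown closed jar, 68 mm across, 68 mm high, loose, standing on the desk; origin at the centre of its underside.
- white_bottle: Bystander: white bottle with cap, 68 mm across, 100 mm high, loose, standing on the desk; origin at the centre of its underside.
- steel_cup: Bystander: steel cup, 71 mm across, 79 mm high, loose, standing on the desk; origin at the centre of its underside.
Not all that is in view belongs to the job. What is shaped like the upper_tray but yellow is not meant.

How it is judged:
By the outcome, as a careful person would: the job done as asked, in the order asked, and still so for the second after the job is handed in, with the robot touching nothing.
It also fails if it takes over 61 s, if anything falls off the work surface, if the arm or the gripper's body presses on something with over 40 N, if the wrist force passes 120 N, or if a joint passes its speed limit or range.

## Robot

A 6-joint arm with a two-finger parallel gripper is mounted at the origin on a cart in front of the work surface, level with it; the furniture and walls round the work are solid. World frame = base frame: x ahead of the robot, y to its left, z up, the work surface at z = 0. Lengths are in m, angles in rad, forces in N, time in s.
With the tool pointing down it reaches from about 0.25 to 0.775 m from the base axis. Payload 4 kg.
Tool frame: the origin (TCP) lies on the centre line of the jaws, within the pads' length; the fingertips stand 25 mm ahead of it and the grasp point (between the pads) lies 6 mm ahead of it; z points along the fingers, y is the line along which they close (so a half turn about z gives the same grasp; the last joint's range is limited). The gripper opens to 94 mm and grips with 3 to 60 N. Pads are 16 mm wide; open, the fingers measure 119 mm over their backs; the gripper's body (75 mm by 177 mm) begins 78 mm behind the grasp point.
Start: joints at [-1.449, 0.087, 1.371, -0, 1.684, -0.103], TCP at [0.123, -0.536, 0.209] pointing down, gripper open.
Joint ranges: [-3.1, 3.1], [-0.76, 2.03], [0.27, 2.55], [-1.08, 4.22], [0.17, 2.65], [-2.57, 2.57]. Speed limits (rad/s): [2.79, 2.79, 3.14, 3.14, 3.14, 3.14].

## Interface

Orientations are given as [roll, pitch, yaw] about the fixed x, y, z axes, in that order (R = Rz(yaw) Ry(pitch) Rx(roll)).
In Python, from bench import sensors, optics, ticket gives the robot as it stands.
- The arm moves only by the tool send_rows, never from a script. Its argument "rows" is a list of rows, each a list of 6 numbers: the shift along the world's x, y, z in mm, then the turn, a rotation vector about the world's x, y, z in rad. In form: [[x, y, z, wx, wy, wz], ...]. A call has 1 to 8 rows; each row shifts and turns the commanded pose from where the row before left it; what a row does not reach is not made up. A row lasts 1/12 s, in which the tool goes at most 41.7 mm and 7.16 degrees, less where a joint would pass 70% of its speed; a pose out of reach is approached as far as the arm can. A call is refused whole if a number of a shift passes 41.7 or a number of a turn 0.125, either way. A call with a gripper value outside its range is refused whole. "grip" is the finger opening in mm, from 0 to 94, set as the call begins (left out, the last holds). The fingers move at their own pace and stop on an object; the grip force is fixed at half the most. Time passes only in rows, so rows that do not move let the fingers close. It gives the time, the measured TCP pose, the force, the opening and the grip force at its end, in the units of the state.
- sensors.get_obs(): the state, without advancing time (a new reading comes with each control period).
- optics.snapshot(name): name is "scene" or "top" or "wrist"; returns the picture (400x640x3 uint8, red, green, blue); there is no depth.
- optics.camera_model(name): a dict with "vertical_fov" (degrees; the focal length in pixels is half the picture's height over the tangent of half this angle, whatever the lens; pixels are square), "cx", "cy" (the principal point, pixels), "R" (3x3) and "t" (3): a world point X has camera coordinates R X + t. Camera axes: x right, y down, z forward; pixel columns grow to the right and rows downward; lengths in m; the calibration is good to about 2 mm. A picture is of the moment at which its call begins: read the wrist's pose just before it. camera_model takes no time and is no camera call; for the wrist camera it gives the pose at the moment of the call.
- ticket.close_job(): hands the job in; it is judged then, once.
The state is a dict: "time": time; "joint_positions": joint angles; "qvel": joint speeds; "joint_torque": joint torques, N m; "tool_pos": TCP position; "ee_rot": TCP orientation; "wrist_force": force on the tool from outside, world axes, zero at the start; "wrist_torque": the same for the moment, N m; "width": finger opening in m; "finger_force": force on a finger pad.
Only numpy, scipy, OpenCV 4.12 (cv2) and the standard library are available. Lean on these libraries where they do the work, as an engineer would, in place of code of your own. Each camera call takes 0.05 s, during which the arm holds its last target. There are 200 camera calls.

## Working session

There is one attempt and no reset: what is moved stays moved. The work goes in short steps, Python scripts to look and compute and a tool call to move; the robot and the scene stay as the last step left them, time stands still between calls to the robot, and variables do not carry over. Pictures are saved under pics/ and viewed, at most 10 in all, crops included, and the job is handed in when it is done.

Besides the shell and the picture viewer there is one more tool, called after "Emit:" as name(argument=value, ...) on one line, values as JSON. send_rows: Moves the arm, as the interface text tells. Its arguments: {"type":"object","properties":{"rows":{"type":"array"},"grip":{"type":"number"}},"required":["rows"]}

```bash
mkdir -p pics; ls; cat > h.py <<'E'
import numpy as np,cv2,json
from bench import sensors,optics,ticket
def snap(n,f):
    m=optics.camera_model(n); im=optics.snapshot(n)
    cv2.imwrite(f'pics/{f}.png',im[:,:,::-1]); json.dump({k:np.array(v).tolist() for k,v in m.items()},open(f'pics/{f}.json','w')); return im,m
def load(f): return json.load(open(f'pics/{f}.json'))
def F(m): return 200/np.tan(np.radians(m['vertical_fov'])/2)
def px(m,X):
    c=np.atleast_2d(X)@np.array(m['R']).T+np.array(m['t']); return np.c_[m['cx']+F(m)*c[:,0]/c[:,2],m['cy']+F(m)*c[:,1]/c[:,2]]
def onz(m,u,v,z):
    R=np.array(m['R']);C=-R.T@np.array(m['t']);d=R.T@np.array([(u-m['cx'])/F(m),(v-m['cy'])/F(m),1]);return C+d*(z-C[2])/d[2]
E
python3 - <<'E'
from h import *
a,ma=snap('scene','s0');b,mb=snap('top','t0');snap('wrist','w0')
for m in(ma,mb):print({k:np.round(v,3).tolist() for k,v in m.items()}, -np.array(m['R']).T@np.array(m['t']))
print(sensors.get_obs())
E
```

```text
pics
{'vertical_fov': 45.035, 'cx': 318.976, 'cy': 201.355, 'R': [[0.997, -0.081, -0.009], [-0.067, -0.752, -0.656], [0.046, 0.655, -0.754]], 't': [-0.473, 0.126, 1.738]} [ 0.40005594 -1.08120639  1.39000895]
{'vertical_fov': 47.525, 'cx': 323.869, 'cy': 194.617, 'R': [[-0.022, -1.0, 0.001], [-0.998, 0.022, -0.057], [0.057, -0.002, -0.998]], 't': [0.041, 0.468, 1.47]} [0.38453865 0.03342476 1.49385392]
{'time': 0.15, 'joint_positions': array([-1.44912654e+00,  8.78076359e-02,  1.37190007e+00,  7.28547596e-06,
        1.68359054e+00, -1.03064866e-01]), 'qvel': array([ 1.44103024e-04, -2.15209850e-03, -4.38112005e-03, -9.01632951e-05,
       -1.55538940e-04,  6.74955074e-04]), 'joint_torque': array([ 1.12200702e-03, -3.40642190e+01, -3.02794933e+01,  7.16110133e-02,
        3.05271498e-02, -1.20462014e-04]), 'tool_pos': array([ 0.12253274, -0.53575413,  0.20776436]), 'ee_rot': array([-3.13989686e+00, -1.82676961e-04,  2.24735307e-01]), 'wrist_force': array([ 0.51052871, -0.84126778,  0.49754   ]), 'wrist_torque': array([ 0.01424334, -0.0248449 , -0.01157177]), 'finger_force': 0.0, 'width': 0.09445519126653552}
```

View pics/s0.png

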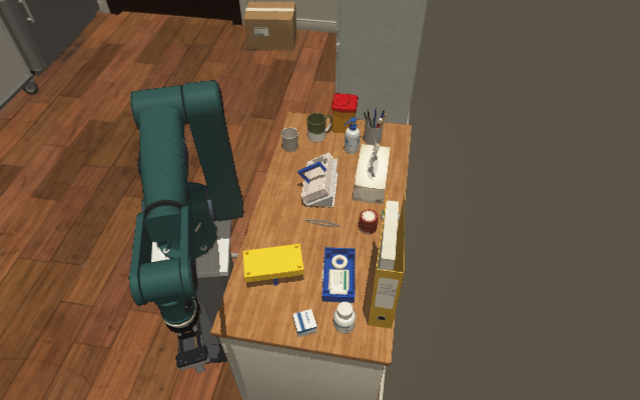

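View pics/t0.png

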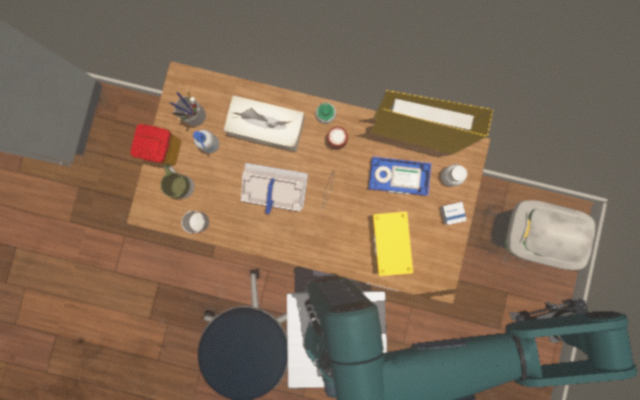

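The scene shows the white tray with the blue handle on the stand at scene (320,182) / top (272,188). The blue base tray is at top (400,176), the forceps at top (329,185), the jar at (337,137), the bottle at (454,175) and the cup at (195,222).
Things that could be taken for the upper tray are the yellow upside-down tray (top 393,243), the tissue box (top 264,121) and the white tray with blue handle (top 272,188). By the description I choose the last one, and check it in a close crop.

```bash
python3 - <<'E'
import cv2,numpy as np
t=cv2.imread('pics/t0.png');s=cv2.imread('pics/s0.png')
r=lambda a,k:cv2.resize(a,None,fx=k,fy=k,interpolation=cv2.INTER_CUBIC)
a=r(t[150:230,230:350],6)[:,:720]  # 720x480
cv2.imwrite('pics/c1.png',a)
b=r(t[150:205,360:475],6); c=r(s[145:235,290:390],0.001+5)
cv2.imwrite('pics/c2.png',b);cv2.imwrite('pics/c3.png',c)
print(a.shape,b.shape,c.shape)
E
```

```text
(480, 720, 3) (330, 690, 3) (450, 500, 3)
```

View pics/c1.png

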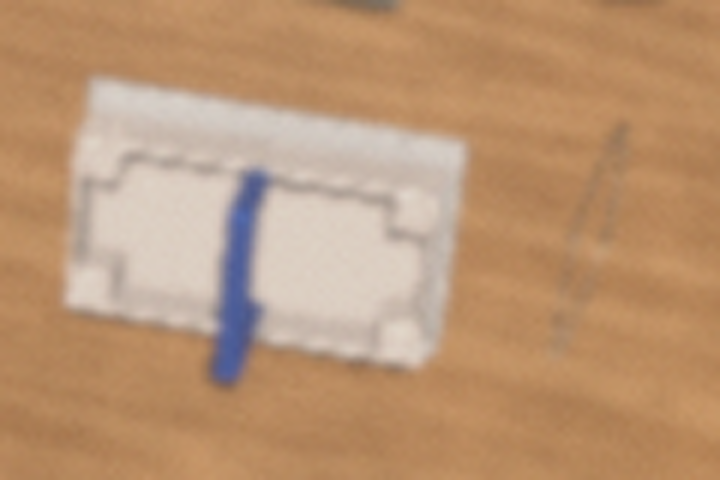

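View pics/c2.png

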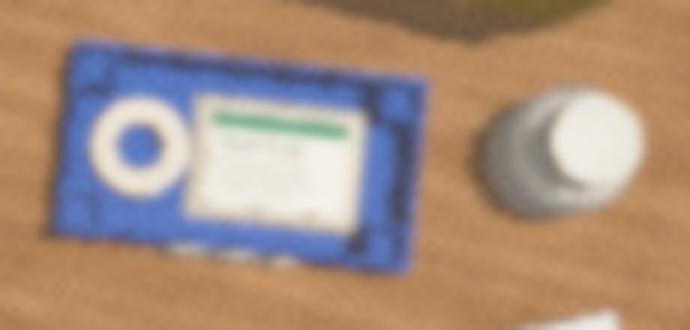

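The top crops confirm the white tray: its low corners are at (65,305) and (420,368) in the crop, with the handle bar from (255,172) to (225,380). The forceps run from (622,125) to (555,355). The blue rim corners are at (75,40), (428,80), (410,270) and (52,235).

View pics/c3.png

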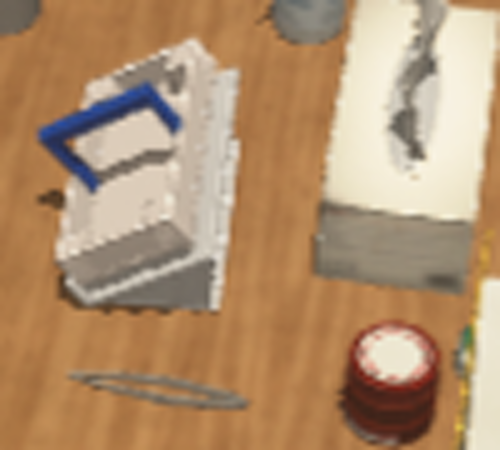

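```bash
python3 - <<'E'
from h import *
m=load('t0')
f=lambda u,v,ox,oy:((u+.5)/6-.5+ox,(v+.5)/6-.5+oy)
P=np.array([onz(m,*f(u,v,360,150),.036) for u,v in[(75,40),(428,80),(410,270),(52,235)]]);print(P.round(4),P.mean(0))
d=P[0]+P[3]-P[1]-P[2];print('base long yaw',np.degrees(np.arctan2(d[1],d[0])),np.linalg.norm(d)/2)
A,B=[onz(m,*f(u,v,230,150),.006) for u,v in[(622,125),(555,355)]];print('forc',A,B,(A+B)/2,np.linalg.norm(A-B),np.degrees(np.arctan2(*(A-B)[1::-1])))
for n,u,v,z in[('jar',337,137,.068),('bottle',457,173,.1),('cup',195,221,.079)]:print(n,onz(m,u,v,z))
E
```

```text
[[ 0.5883 -0.128   0.036 ]
 [ 0.5625 -0.3173  0.036 ]
 [ 0.4604 -0.3041  0.036 ]
 [ 0.4834 -0.1128  0.036 ]] [ 0.52363528 -0.21556029  0.036     ]
base long yaw 82.70148426645943 0.19183811676111132
forc [ 0.54834833 -0.00229734  0.006     ] [0.42305707 0.03716403 0.006     ] [0.4857027  0.01743335 0.006     ] 0.1313586634876666 -17.482189662771216
jar [ 0.64755603 -0.01512751  0.068     ]
bottle [ 0.5217104  -0.38122694  0.1       ]
cup [0.39171614 0.4327574  0.079     ]
```

The scene crop confirms the open white tray with a blue handle bridging it, leaning on the stand. The bar's top runs from (45,133) to (150,88) in the crop and the low rim corners are at (62,250) and (85,88). Next I fit its pose.

```bash
python3 - <<'E'
from h import *
from scipy.optimize import least_squares
from scipy.spatial.transform import Rotation as Ro
mt,ms=load('t0'),load('s0')
L=[(-52,-95,32),(-52,95,32),(-51,0,76),(51,0,76)]
T=[(420,366),(67,303),(225,378),(255,172)]
T=[((u+.5)/6-.5+230,(v+.5)/6-.5+150) for u,v in T]
S=[(62,250),(85,88),(44,133),(152,88)]
S=[((u+.5)/5-.5+290,(v+.5)/5-.5+145) for u,v in S]
L=np.array(L)/1e3
def g(p): return Ro.from_euler('xyz',[0,-.6,p[3]]).apply(L)+p[:3]
def r(p): return np.r_[(px(mt,g(p))-T),(px(ms,g(p))-S)].ravel()
q=least_squares(r,[.45,.15,.08,-.1],loss='soft_l1');p=q.x
print(p,np.degrees(p[3]));print(q.fun.reshape(-1,2).round(1))
R=Ro.from_euler('xyz',[0,-.6,p[3]])
print('handle',R.apply([0,0,.069])+p[:3]);print(R.as_matrix().round(3))
for z in(.036,.068): pass
E
```

```text
[ 0.49694463  0.18919275  0.05500093 -0.19377528] -11.102505599111138
[[ 0.3 -0.4]
 [ 0.2 -0.1]
 [ 0.5 -0.3]
 [-1.8  5.8]
 [-0.5  2.3]
 [ 1.4 -1. ]
 [-0.2  0. ]
 [ 0.2 -0.3]]
handle [0.45871347 0.19669514 0.11194908]
[[ 0.81   0.193 -0.554]
 [-0.159  0.981  0.109]
 [ 0.565  0.     0.825]]
```

Emit:
send_rows(rows=[[30,20,12,0,0,-0.05],[30,25,12,0,0,-0.05],[30,28,12,0,0,-0.05],[30,28,12,0,0,-0.05],[30,28,12,0,0,-0.05],[30,28,12,0,0,-0.05],[30,28,12,0,0,-0.05],[20,34,10,0,0,-0.07]], grip=94)

```text
time: 0.82
tool_pos: [0.3505, -0.3195, 0.3012]
ee_rot: [-3.141, -0.0, -0.198]
wrist_force: [0.4, -1.2, 0.5]
width: 0.0938
finger_force: 0.0
```

Emit:
send_rows(rows=[[0,38,0,0,0,0],[0,38,0,0,0,0],[0,38,0,0,0,0],[0,38,0,0,0,0],[0,38,0,0,0,0],[0,38,0,0,0,0],[0,38,0,0,0,0],[0,38,0,0,0,0]])

```text
time: 1.48
tool_pos: [0.3481, -0.015, 0.301]
ee_rot: [3.142, -0.0, -0.196]
wrist_force: [1.1, 0.4, 0.3]
width: 0.0937
finger_force: 0.0
```

Emit:
send_rows(rows=[[0,38,-7,-0.0231,-0.118,0],[0,38,-7,-0.0231,-0.118,0],[0,38,-7,-0.0231,-0.118,0],[0,38,-7,-0.0231,-0.118,0],[0,38,-7,-0.0231,-0.118,0],[0,38,-7,0,0,0],[0,0,0,0,0,0]])

```text
time: 2.07
tool_pos: [0.3461, 0.1884, 0.2585]
ee_rot: [3.128, -0.505, -0.181]
wrist_force: [-0.6, -0.5, 0.5]
width: 0.0942
finger_force: 0.0
```

```bash
python3 - <<'E'
from h import *
o=sensors.get_obs();print({k:np.round(o[k],3) for k in('time','joint_positions','tool_pos','ee_rot','wrist_force')})
snap('wrist','w1')
E
```

```text
{'time': np.float64(2.067), 'joint_positions': array([ 0.69 , -0.53 ,  1.858, -0.39 ,  1.49 ,  2.414]), 'tool_pos': array([0.346, 0.188, 0.259]), 'ee_rot': array([ 3.128, -0.505, -0.181]), 'wrist_force': array([-0.621, -0.517,  0.477])}
```

View pics/w1.png

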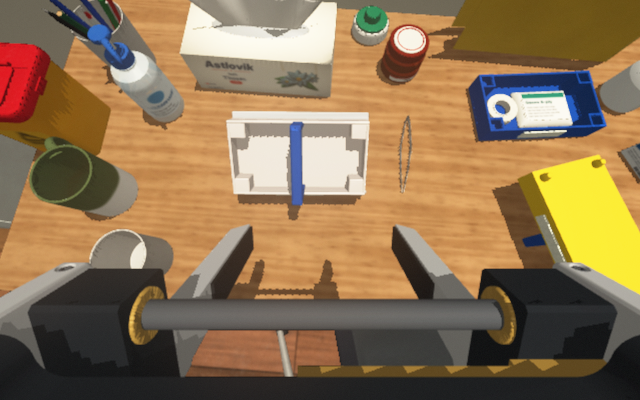

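The wrist view shows the white tray at (300,158), the handle bar from (296,123) to (297,203), the forceps from (407,116) to (403,190) and the base tray at (537,105). I enlarge that strip for refinement.

```bash
python3 - <<'E'
import cv2,numpy as np
t=cv2.imread('pics/w1.png')
k=lambda a:cv2.resize(a,None,fx=4,fy=4,interpolation=cv2.INTER_CUBIC)
a=k(t[100:216,222:418]);print(a.shape)
cv2.imwrite('pics/c4.png',a)
E
```

```text
(464, 784, 3)
```

View pics/c4.png

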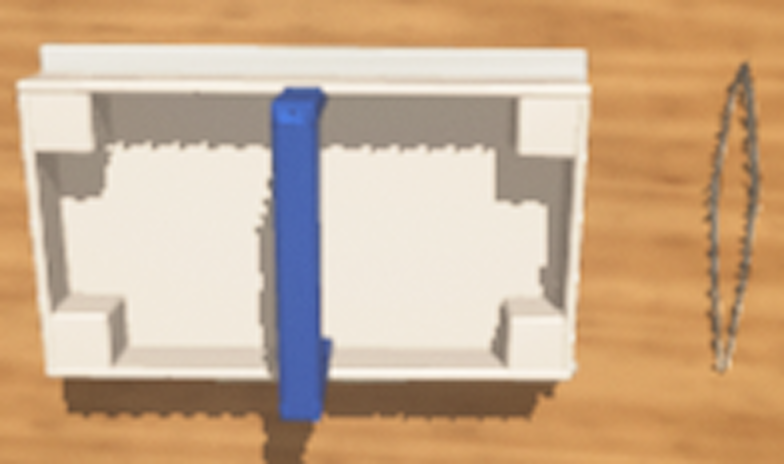

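```bash
cat > fit.py <<'E'
from h import *
from scipy.optimize import least_squares
from scipy.spatial.transform import Rotation as Ro
mt,ms,mw=load('t0'),load('s0'),load('w1')
L1=np.array([(-52,-95,32),(-52,95,32),(-51,0,76)])/1e3
T=[((u+.5)/6-.5+230,(v+.5)/6-.5+150) for u,v in[(420,366),(67,303),(225,378)]]
L2=np.array([(-52,-95,32),(-52,95,32),(-51,0,76),(51,0,76)])/1e3
S=[((u+.5)/5-.5+290,(v+.5)/5-.5+145) for u,v in[(62,250),(85,88),(44,133),(152,88)]]
L3=np.array([(52,95,32),(52,-95,32),(-52,-95,32),(-52,95,32),(-51,0,76)])/1e3
W=[((u+.5)/4-.5+222,(v+.5)/4-.5+100) for u,v in[(18,82),(590,87),(575,377),(47,375),(301,419)]]
def g(p,L): return Ro.from_euler('xyz',[0,-.6,p[3]]).apply(L)+p[:3]
def r(p): return np.r_[(px(mt,g(p,L1))-T),(px(ms,g(p,L2))-S),(px(mw,g(p,L3))-W)].ravel()
q=least_squares(r,[.45,.15,.08,-.1],loss='soft_l1');p=q.x
q2=least_squares(lambda p:r(p)[-10:],p)
for q in(q,q2):
 p=q.x;print(p.round(4));print(r(p).reshape(-1,2).round(1).tolist())
 R=Ro.from_euler('xyz',[0,-.6,p[3]]);print('handle',R.apply([0,0,.069])+p[:3])
 print(R.as_matrix().round(3).tolist())
f=lambda u,v:onz(mw,(u+.5)/4-.5+222,(v+.5)/4-.5+100,.006)
A,B=f(744,66),f(722,372);print('forceps',A,B,(A+B)/2,np.linalg.norm(A-B),np.arctan2(*(A-B)[1::-1]))
print(np.array(mw['R']).round(3),-np.array(mw['R']).T@mw['t'])
E
python3 fit.py
```

```text
[ 0.4958  0.1915  0.0508 -0.1894]
[[-0.3, -0.1], [-0.2, 0.4], [0.1, 0.2], [-0.7, 2.7], [1.0, -0.6], [-0.5, 0.5], [-0.1, 0.1], [-0.2, -0.5], [0.1, -0.7], [-0.9, 0.3], [0.5, 0.2], [0.2, 0.2]]
handle [0.45756292 0.19879788 0.10771383]
[[0.811, 0.188, -0.555], [-0.155, 0.982, 0.106], [0.565, -0.0, 0.825]]
[ 0.4957  0.1914  0.0506 -0.1898]
[[-0.3, -0.1], [-0.2, 0.5], [0.1, 0.2], [-0.8, 2.7], [1.0, -0.5], [-0.5, 0.5], [-0.1, 0.2], [-0.1, -0.4], [0.1, -0.5], [-0.9, 0.4], [0.6, 0.3], [0.2, 0.3]]
handle [0.4574643  0.19874759 0.10750335]
[[0.811, 0.189, -0.554], [-0.156, 0.982, 0.107], [0.565, 0.0, 0.825]]
forceps [ 0.54984581 -0.00347546  0.006     ] [0.41878927 0.04040343 0.006     ] [0.48431754 0.01846398 0.006     ] 0.13820699922910953 -0.32307794762296643
[[-0.186 -0.982  0.011]
 [-0.955  0.178 -0.238]
 [ 0.231 -0.055 -0.971]] [0.3279908  0.19417503 0.44995829]
```

```bash
cat >> h.py <<'E'
from scipy.spatial.transform import Rotation as Ro
def to(pos,rpy):
    o=sensors.get_obs();d=(np.array(pos)-o['tool_pos'])*1e3
    w=(Ro.from_euler('xyz',rpy)*Ro.from_euler('xyz',o['ee_rot']).inv()).as_rotvec()
    print('pos',o['tool_pos'].round(4),'d',d.round(1),'w',w.round(4),'q',o['joint_positions'].round(2),'F',o['wrist_force'].round(1),'t',o['time'])
E
python3 -c "
from h import *
to([.4153,.2069,.1704],[np.pi,-.6,-.1895])"
```

```text
pos [0.3473 0.1855 0.26  ] d [ 68.   21.4 -89.6] w [-0.0042 -0.0945  0.0036] q [ 0.68 -0.53  1.86 -0.39  1.49  2.41] F [ 0.2 -0.4 -0.5] t 2.1167
```

Emit:
send_rows(rows=[[17,5.4,-22.4,-0.001,-0.0236,0.001],[17,5.4,-22.4,-0.001,-0.0236,0.001],[17,5.4,-22.4,-0.001,-0.0236,0.001],[17,5.4,-22.4,-0.001,-0.0236,0.001],[0,0,0,0,0,0],[0,0,0,0,0,0]])

```text
time: 2.62
tool_pos: [0.4175, 0.2014, 0.1715]
ee_rot: [-3.14, -0.6, -0.204]
wrist_force: [0.7, -0.0, -0.3]
width: 0.094
finger_force: 0.0
```

```bash
python3 -c "
from h import *
to([.4542,.1994,.1127],[np.pi,-.6,-.1895])"
```

```text
pos [0.4175 0.2014 0.1715] d [ 36.7  -2.  -58.8] w [-0.0009  0.0006  0.0134] q [ 0.65 -0.4   1.98 -0.48  1.17  2.52] F [ 0.7 -0.  -0.3] t 2.6167
```

Joint 6 is close to its limit, so I take the equivalent half-turned grasp.

Emit:
send_rows(rows=[[0,0,0,-0.067,0.0128,0.0997],[0,0,0,-0.067,0.0128,0.0997],[0,0,0,-0.067,0.0128,0.0997],[0,0,0,-0.067,0.0128,0.0997],[0,0,0,-0.067,0.0128,0.0997],[0,0,0,-0.067,0.0128,0.0997],[0,0,0,-0.067,0.0128,0.0997],[0,0,0,-0.067,0.0128,0.0997]])

```text
time: 3.28
tool_pos: [0.4186, 0.2032, 0.1764]
ee_rot: [2.626, -0.336, 0.859]
wrist_force: [0.4, 0.7, 0.3]
width: 0.0941
finger_force: 0.0
```

Emit:
send_rows(rows=[[0,0,0,-0.067,0.0128,0.0997],[0,0,0,-0.067,0.0128,0.0997],[0,0,0,-0.067,0.0128,0.0997],[0,0,0,-0.067,0.0128,0.0997],[0,0,0,-0.067,0.0128,0.0997],[0,0,0,-0.067,0.0128,0.0997],[0,0,0,-0.067,0.0128,0.0997],[0,0,0,-0.067,0.0128,0.0997]])

```text
time: 3.95
tool_pos: [0.4186, 0.2032, 0.1764]
ee_rot: [2.566, 0.194, 1.68]
wrist_force: [0.3, 0.1, -0.4]
width: 0.0939
finger_force: 0.0
```

Emit:
send_rows(rows=[[0,0,0,-0.067,0.0128,0.0997],[0,0,0,-0.067,0.0128,0.0997],[0,0,0,-0.067,0.0128,0.0997],[0,0,0,-0.067,0.0128,0.0997],[0,0,0,-0.067,0.0128,0.0997],[0,0,0,-0.067,0.0128,0.0997],[0,0,0,-0.067,0.0128,0.0997],[0,0,0,-0.067,0.0128,0.0997]])

```text
time: 4.62
tool_pos: [0.4186, 0.2032, 0.1764]
ee_rot: [2.969, 0.578, 2.652]
wrist_force: [-0.7, 0.2, -0.1]
width: 0.0942
finger_force: 0.0
```

Emit:
send_rows(rows=[[0,0,0,-0.067,0.0128,0.0997],[0,0,0,-0.067,0.0128,0.0997],[0,0,0,0,0,0],[0,0,0,0,0,0]])

```text
time: 4.95
tool_pos: [0.4184, 0.2034, 0.1755]
ee_rot: [3.126, 0.599, 2.931]
wrist_force: [0.1, 0.1, -0.8]
width: 0.0939
finger_force: 0.0
```

```bash
python3 -c "
from h import *
to([.4542,.1994,.1127],[0,np.pi-.6,-.1895])"
```

```text
pos [0.4184 0.2034 0.1755] d [ 35.8  -4.  -62.8] w [-0.013   0.0019  0.0118] q [ 0.64 -0.4   1.98 -0.47  1.17 -0.63] F [ 0.1  0.1 -0.8] t 4.95
```

Emit:
send_rows(rows=[[7,-0.8,-12,-0.003,0,0.003],[7,-0.8,-12,-0.003,0,0.003],[7,-0.8,-12,-0.003,0,0.003],[7,-0.8,-12,-0.003,0,0.003],[4,-0.4,-7,0,0,0],[3.8,-0.4,-7,0,0,0],[0,0,0,0,0,0],[0,0,0,0,0,0]])

```text
time: 5.62
tool_pos: [0.4535, 0.1995, 0.111]
ee_rot: [-3.138, 0.599, 2.957]
wrist_force: [0.4, 0.6, -0.2]
width: 0.0941
finger_force: 0.0
```

```bash
python3 - <<'E'
from h import *
to([.4542,.1994,.1127],[0,np.pi-.6,-.1895])
im,m=snap('wrist','w2')
p=np.array([.4957,.1914,.0506]);R=Ro.from_euler('xyz',[0,-.6,-.19])
for l in[(-51,-7,76),(-51,7,76),(51,-7,76),(51,7,76)]:
    cv2.circle(im,tuple(px(m,R.apply(np.array(l)/1e3)+p)[0].round().astype(int).tolist()),3,(255,0,0),1)
cv2.imwrite('pics/w2b.png',im[:,:,::-1])
E
```

```text
pos [0.4535 0.1995 0.111 ] d [ 0.7 -0.1  1.7] w [ 0.0026 -0.0015 -0.0031] q [ 0.57 -0.29  2.03 -0.48  1.   -0.63] F [ 0.4  0.6 -0.2] t 5.6167
```

View pics/w2b.png

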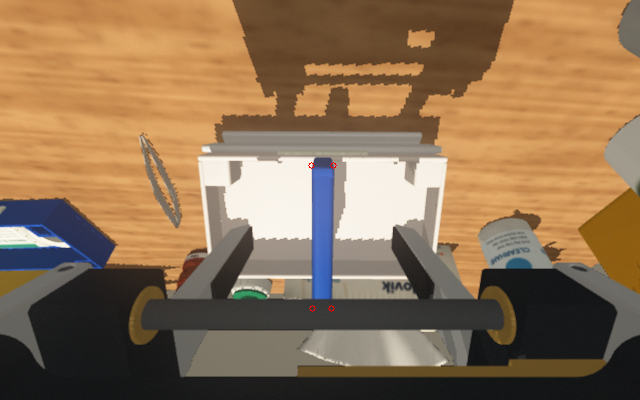

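The bar (top edge projected at (323,165)) lies centred between the fingers, so the fit holds. I close on it.

Emit:
send_rows(rows=[[0,0,0,0,0,0],[0,0,0,0,0,0],[0,0,0,0,0,0],[0,0,0,0,0,0],[0,0,0,0,0,0],[0,0,0,0,0,0],[0,0,0,0,0,0],[0,0,0,0,0,0]], grip=0)

```text
time: 6.33
tool_pos: [0.4533, 0.1997, 0.1108]
ee_rot: [-3.138, 0.599, 2.958]
wrist_force: [0.3, -0.2, 0.5]
width: 0.0439
finger_force: 0.0
```

Emit:
send_rows(rows=[[0,0,0,0,0,0],[0,0,0,0,0,0],[0,0,0,0,0,0],[0,0,0,0,0,0],[0,0,0,0,0,0],[0,0,0,0,0,0],[0,0,0,0,0,0],[0,0,0,0,0,0]])

```text
time: 7.0
tool_pos: [0.4534, 0.1995, 0.1108]
ee_rot: [-3.138, 0.599, 2.958]
wrist_force: [0.4, 0.4, 0.3]
width: 0.0138
finger_force: 30.0
```

Emit:
send_rows(rows=[[-2,0.4,3.3,0,0,0],[-2,0.4,3.3,0,0,0],[-4.4,0.85,7,0,0,0],[-4.4,0.85,7,0,0,0],[-6,1,10,0,0,0],[-6,1,12,0,0,0],[-6,1,16,0,0,0],[-6,1,20,0,0,0]])

```text
time: 7.67
tool_pos: [0.4145, 0.2058, 0.1883]
ee_rot: [-3.135, 0.595, 2.96]
wrist_force: [0.9, 0.5, -2.9]
width: 0.0135
finger_force: 30.0
```

Emit:
send_rows(rows=[[-2,0,12,0,0,0],[0,0,10,0.0188,0.0982,0],[0,0,10,0.0188,0.0982,0],[0,-10,10,0.0188,0.0982,0],[0,-10,10,0.0188,0.0982,0],[0,-10,10,0.0188,0.0982,0],[0,-10,5,0.0188,0.0982,0],[0,-10,0,0,0,0]])

```text
time: 8.33
tool_pos: [0.4174, 0.155, 0.2573]
ee_rot: [-3.141, -0.001, 2.955]
wrist_force: [1.6, -0.7, -3.6]
width: 0.0133
finger_force: 30.0
```

```bash
cat > base.py <<'E'
from h import *
from scipy.optimize import minimize
B=np.array([(x,y,z) for x in(-.052,.052) for y in(-.095,.095) for z in(0,.036)])
S=8
def hm(pts,sh):
    im=np.zeros(sh,np.uint8);cv2.fillConvexPoly(im,cv2.convexHull(((pts+.5)*S).astype(np.float32)).round().astype(int),1);return im
def prep(name,x0,y0,x1,y1):
    im=cv2.imread(f'pics/{name}.png')[y0:y1,x0:x1]
    h=cv2.cvtColor(im,cv2.COLOR_BGR2HSV);k=((h[...,0]>100)&(h[...,0]<130)&(h[...,1]>110)).astype(np.uint8)
    n,l,st,_=cv2.connectedComponentsWithStats(k);k=(l==1+st[1:,4].argmax()).astype(np.uint8)
    k=cv2.resize(k,None,fx=S,fy=S,interpolation=cv2.INTER_NEAREST)
    c=np.vstack(cv2.findContours(k,0,2)[0])[:,0]/S-.5
    print(name,c.min(0)+[x0,y0],c.max(0)+[x0,y0])
    return load(name),np.array([x0,y0]),hm(c,k.shape),k.shape
D=dict(t=prep('t0',355,140,440,210),w=prep('w1',450,50,625,155))
def W(p):return B@Ro.from_euler('z',p[2]).as_matrix().T+[p[0],p[1],0]
def cost(p,ks):return sum((hm(px(D[k][0],W(p))-D[k][1],D[k][3])!=D[k][2]).sum()/D[k][2].sum() for k in ks)
for ks in('t','w','tw'):
    r=minimize(cost,[.5236,-.2156,-.127],args=(ks,),method='Nelder-Mead',options=dict(initial_simplex=[[.5236,-.2156,-.127],[.53,-.2156,-.127],[.5236,-.21,-.127],[.5236,-.2156,-.10]],xatol=1e-5,fatol=1e-5));print(ks,r.x.round(4),r.fun)
E
python3 base.py; python3 - <<'E'
import sys;sys.path.insert(0,'.')
from h import *
to([.5236,-.2156,.23],[0,np.pi,-.127])
E
```

```text
t0 [369.5 157.5] [419.375 192.375]
w1 [468.5  70.5] [605.375 139.375]
t [ 0.5244 -0.2121 -0.1194] 0.34946019466995365
w [ 0.5248 -0.2152 -0.1311] 0.012439304045370948
tw [ 0.5247 -0.2152 -0.1323] 0.36081410157070437
pos [0.4174 0.155  0.2573] d [ 106.2 -370.6  -27.3] w [ 0.0003 -0.0014  0.0595] q [ 0.23 -0.15  1.51  0.    1.79 -1.16] F [ 1.6 -0.7 -3.6] t 8.3333
```

```bash
python3 - <<'E'
from h import *
im,m=snap('wrist','w3')
B=np.array([(x,y,z) for x in(-.052,.052) for y in(-.095,.095) for z in(0,.036)])
print(px(m,B@Ro.from_euler('z',-.131).as_matrix().T+[.5248,-.2152,0]).round(0).tolist())
to([.5262,-.2155,.23],[0,np.pi,-.130])
E
```

```text
[[55.0, 249.0], [33.0, 259.0], [169.0, 243.0], [156.0, 252.0], [72.0, 303.0], [54.0, 317.0], [180.0, 298.0], [170.0, 311.0]]
pos [0.4163 0.1534 0.2565] d [ 109.9 -368.9  -26.5] w [ 0.0034 -0.      0.0578] q [ 0.23 -0.16  1.51 -0.    1.79 -1.16] F [ 0.3 -1.1 -4.2] t 8.3833
```

View pics/w3.png

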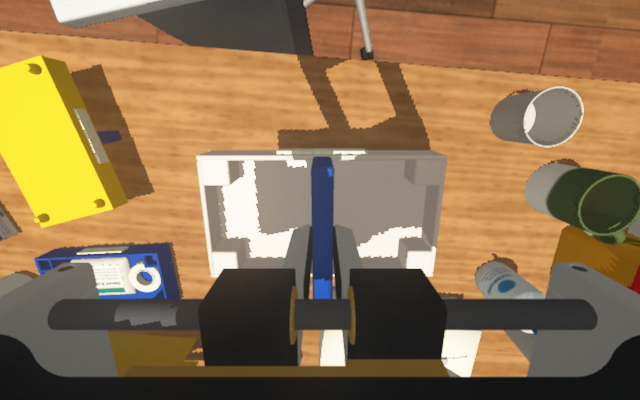

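The tray hangs level and unchanged in the grip, with rim corners at (198,155) and (446,154). The base is half hidden at (105,275). I move alongside it for a better look.

Emit:
send_rows(rows=[[20,-5,0,0,0,0.01],[25,-10,0,0,0,0.01],[25,-10,0,0,0,0.01],[25,-10,0,0,0,0.01],[15,-10,0,0,0,0.01],[0,-5,0,0,0,0.008],[0,0,0,0,0,0],[0,0,0,0,0,0]])

```text
time: 9.05
tool_pos: [0.5231, 0.107, 0.2565]
ee_rot: [-3.141, -0.001, 3.016]
wrist_force: [0.1, -0.4, -4.4]
width: 0.0136
finger_force: 30.0
```

```bash
python3 - <<'E'
import re
s=open('base.py').read()
i=s.index('D=dict')
open('base2.py','w').write(s[:i])
E
cat >> base2.py <<'E'
optics.snapshot('wrist')
im,m=snap('wrist','w4')
def W(p):return B@Ro.from_euler('z',p[2]).as_matrix().T+[p[0],p[1],0]
print(px(m,W([.5248,-.2152,-.131]))[1::2].round(0).tolist())
D={}
q=px(m,W([.5248,-.2152,-.131]));a=np.maximum(q.min(0)-10,0).astype(int);b=(q.max(0)+10).astype(int)
D['w']=prep('w4',*a,*b)
def cost(p,ks):return sum((hm(px(D[k][0],W(p))-D[k][1],D[k][3])!=D[k][2]).sum()/D[k][2].sum() for k in ks)
p0=np.array([.5248,-.2152,-.131]);print(cost(p0,'w'))
r=minimize(cost,p0,args=('w',),method='Nelder-Mead',options=dict(initial_simplex=[p0,p0+[.006,0,0],p0+[0,.006,0],p0+[0,0,.03]],xatol=1e-5,fatol=1e-5));print(r.x.round(4),r.fun)
to([.5262,-.2155,.23],[0,np.pi,-.130])
E
python3 base2.py
```

```text
[[26.0, 169.0], [162.0, 170.0], [45.0, 238.0], [172.0, 239.0]]
w4 [ 27.5 167.5] [171.375 238.375]
0.13440878481683574
[ 0.5248 -0.216  -0.1291] 0.13184360199234862
pos [0.5233 0.1072 0.2569] d [   2.9 -322.7  -26.9] w [ 0.0001 -0.0002 -0.0052] q [ 0.1   0.05  1.32 -0.    1.78 -1.35] F [-0.7 -0.5 -2.8] t 9.15
```

```bash
python3 - <<'E'
from h import *
m=load('w3')
R=Ro.from_euler('xyz',[3.1416,-.001,2.955]);Tp=np.array([.4163,.1534,.2565])
Rt=R*Ro.from_euler('y',np.pi)
h=Tp+Rt.apply([.0016,0,-.074])
L=np.array([(-52,-95,32),(-52,95,32),(52,-95,32),(52,95,32)])/1e3
print(px(m,Rt.apply(L)+h).round(1).tolist())
im=cv2.imread('pics/w3.png')
for c in((195,148,206,162),(438,148,450,162)):pass
g=cv2.cvtColor(im,6).astype(int)
print(g[215,188:216],g[215,428:452],'\n',g[144:162,260])
cv2.imwrite('pics/c5.png',np.hstack([cv2.resize(im[y-14:y+14,x-18:x+18],None,fx=10,fy=10,interpolation=2) for x,y in((200,157),(446,157))]))
E
```

```text
[[195.3, 154.6], [443.5, 154.7], [209.2, 276.1], [430.0, 276.2]]
[152 152 150 151 150 150 149 150 153 154 156 158 158 159 175 225 245 247
 241 202 139 130 131 131 131 130 131 130] [119 119 119 120 120 121 118 122 131 138 142 139 153 163 163 161 163 162
 161 161 160 160 157 157] 
 [163 161 165 172 168 163 147 134 133 133 131 200 242 247 247 241 206 149]
```

View pics/c5.png

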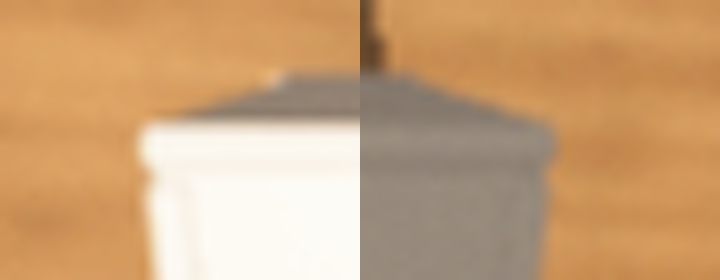

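Emit:
send_rows(rows=[[0,-30,0,0,0,0],[0,-41,-6,0,0,0],[0,-41,-10,0,0,0],[0,-41,-10,0,0,0],[0,-41,-10,0,0,0],[0,-41,-10,0,0,0],[0,-41,-10,0,0,0],[0,-30,-5,0,0,0]])

```text
time: 9.82
tool_pos: [0.5233, -0.1992, 0.1951]
ee_rot: [-3.14, -0.002, 3.014]
wrist_force: [-0.3, -0.0, -4.1]
width: 0.0135
finger_force: 30.0
```

Emit:
send_rows(rows=[[0,-16,-10,0,0,0],[0,0,-10,0,0,0],[0,0,-10,0,0,0],[0,0,0,0,0,0],[0,0,0,0,0,0],[0,0,0,0,0,0]])

```text
time: 10.32
tool_pos: [0.525, -0.2118, 0.1667]
ee_rot: [-3.141, 0.0, 3.018]
wrist_force: [0.5, 0.0, -3.3]
width: 0.0137
finger_force: 30.0
```

```bash
python3 -c "
from h import *
to([.5234,-.2155,.14],[0,np.pi,-.130])"
```

```text
pos [ 0.525  -0.2118  0.1667] d [ -1.6  -3.7 -26.7] w [ 0.0006  0.     -0.006 ] q [-0.48  0.13  1.4  -0.    1.61 -1.93] F [ 0.5  0.  -3.3] t 10.3167
```

Emit:
send_rows(rows=[[-0.8,-1.9,-7,0,0,-0.003],[-0.8,-1.8,-7,0,0,-0.003],[0,0,-7,0,0,0],[0,0,-5,0,0,0],[0,0,0,0,0,0],[0,0,0,0,0,0],[0,0,0,0,0,0]])

```text
time: 10.9
tool_pos: [0.5231, -0.217, 0.1401]
ee_rot: [-3.141, -0.001, 3.009]
wrist_force: [0.5, 0.0, -4.0]
width: 0.0133
finger_force: 30.0
```

```bash
python3 -c "
from h import *
to([.5234,-.2155,.14],[0,np.pi,-.130])"
```

```text
pos [ 0.5231 -0.217   0.1401] d [ 0.3  1.5 -0.1] w [ 0.0004 -0.0007  0.0023] q [-0.49  0.15  1.44 -0.    1.55 -1.93] F [ 0.5  0.  -4. ] t 10.9
```

Emit:
send_rows(rows=[[0,0.8,-3,0,0,0.001],[0,0,-3,0,0,0.001],[0,0,-3,0,0,0],[0,0,-3,0,0,0],[0,0,-3,0,0,0],[0,0,0,0,0,0],[0,0,0,0,0,0]])

```text
time: 11.48
tool_pos: [0.5228, -0.216, 0.1246]
ee_rot: [-3.141, -0.002, 3.011]
wrist_force: [-0.0, 1.0, -3.3]
width: 0.0139
finger_force: 30.0
```

Emit:
send_rows(rows=[[0,0,-2,0,0,0],[0,0,-2,0,0,0],[0,0,-1,0,0,0],[0,0,0,0,0,0]])

```text
time: 11.82
tool_pos: [0.5228, -0.216, 0.1197]
ee_rot: [-3.141, -0.001, 3.011]
wrist_force: [-0.3, 0.2, -3.5]
width: 0.013
finger_force: 30.0
```

Emit:
send_rows(rows=[[0,0,-1.5,0,0,0],[0,0,-1.5,0,0,0],[0,0,0,0,0,0]])

```text
time: 12.07
tool_pos: [0.5228, -0.2161, 0.1167]
ee_rot: [-3.141, -0.001, 3.011]
wrist_force: [0.2, -0.9, -3.6]
width: 0.0135
finger_force: 30.0
```

Emit:
send_rows(rows=[[0,0,-1.5,0,0,0],[0,0,-1.5,0,0,0],[0,0,0,0,0,0]])

```text
time: 12.32
tool_pos: [0.523, -0.2161, 0.1138]
ee_rot: [-3.141, -0.001, 3.011]
wrist_force: [0.4, -0.4, -3.6]
width: 0.0134
finger_force: 30.0
```

Lugs are entering freely.

Emit:
send_rows(rows=[[0,0,-1,0,0,0],[0,0,-1,0,0,0],[0,0,-1,0,0,0],[0,0,0,0,0,0]])

```text
time: 12.65
tool_pos: [0.523, -0.2161, 0.1109]
ee_rot: [-3.141, -0.001, 3.011]
wrist_force: [1.3, 0.2, -3.2]
width: 0.0136
finger_force: 30.0
```

Emit:
send_rows(rows=[[0,0,-0.7,0,0,0],[0,0,-0.7,0,0,0],[0,0,0,0,0,0]])

```text
time: 12.9
tool_pos: [0.523, -0.2162, 0.1096]
ee_rot: [-3.141, -0.001, 3.011]
wrist_force: [0.0, -0.7, -2.4]
width: 0.0137
finger_force: 30.0
```

Emit:
send_rows(rows=[[0,0,-0.7,0,0,0],[0,0,-0.7,0,0,0],[0,0,0,0,0,0]])

```text
time: 13.15
tool_pos: [0.5228, -0.2161, 0.1089]
ee_rot: [-3.141, -0.001, 3.011]
wrist_force: [-1.7, 1.9, 0.3]
width: 0.0137
finger_force: 30.0
```

Emit:
send_rows(rows=[[0,0,-0.7,0,0,0],[0,0,0,0,0,0]])

```text
time: 13.32
tool_pos: [0.5227, -0.216, 0.1087]
ee_rot: [-3.141, -0.001, 3.011]
wrist_force: [-3.6, 1.5, 3.7]
width: 0.014
finger_force: 30.0
```

Contact came at the seated height. I open and retreat upward.

Emit:
send_rows(rows=[[0,0,0,0,0,0],[0,0,0,0,0,0],[0,0,0,0,0,0],[0,0,0,0,0,0],[0,0,0,0,0,0],[0,0,0,0,0,0],[0,0,0,0,0,0]], grip=60)

```text
time: 13.9
tool_pos: [0.523, -0.2162, 0.1074]
ee_rot: [-3.141, -0.001, 3.011]
wrist_force: [0.3, -0.2, -0.2]
width: 0.0564
finger_force: 0.0
```

Emit:
send_rows(rows=[[0,0,10,0,0,0],[0,0,20,0,0,0],[0,0,30,0,0,0],[0,10,30,0,0,0],[0,30,30,0,0,0],[0,40,20,0,0,0],[-20,35,0,0,0,0],[0,0,0,0,0,0]])

```text
time: 14.57
tool_pos: [0.5017, -0.0996, 0.2491]
ee_rot: [3.14, 0.003, 3.017]
wrist_force: [-0.2, -0.3, 0.6]
width: 0.0601
finger_force: 0.0
```

```bash
python3 - <<'E'
from h import *
optics.snapshot('wrist');im,m=snap('wrist','w5')
to([.4843,.0185,.15],[0,np.pi,-.32])
# predicted seated tray & forceps pixels
R=Ro.from_euler('z',-.130)
L=np.array([(-52,-95,32),(-52,95,32),(52,-95,32),(52,95,32),(-51,0,76),(51,0,76)])/1e3
print(px(m,R.apply(L)+[.5242,-.2160,.036]).round(1).tolist())
print(px(m,np.array([[.5498,-.0035,.006],[.4188,.0404,.006]])).round(1))
E
```

```text
pos [ 0.5029 -0.1036  0.247 ] d [-18.6 122.1 -97. ] w [ 0.0017  0.0012 -0.192 ] q [-0.31 -0.    1.39 -0.    1.75 -1.76] F [-0.6 -0.   0.3] t 14.6667
[[159.1, 169.4], [309.9, 170.1], [170.3, 245.4], [310.4, 245.9], [222.9, 177.3], [230.3, 260.4]]
[[390.1 196. ]
 [415.7 102.1]]
```

```bash
python3 - <<'E'
from h import *
im=cv2.imread('pics/w5.png');m=load('w5');hsv=cv2.cvtColor(im,40)
print('wood',hsv[120,300],hsv[60,350],hsv[150,350])
s=hsv[...,1].astype(int);v=hsv[...,2].astype(int)
k=(s<90).astype(np.uint8)
n,l,st,c=cv2.connectedComponentsWithStats(k[:225],connectivity=8)
for i in range(1,n):
    if st[i,4]>25: print(st[i],c[i].round(1))
for row in(195,215,235): print(row,'S',s[row,150:185].tolist(),'R',s[row,298:325].tolist(),'V',v[row,298:325].tolist())
for col in(190,270): print(col,s[160:182,col].tolist(),v[160:182,col].tolist(),'|',s[236:256,col].tolist(),v[236:256,col].tolist())
E
```

```text
wood [ 15 149 197] [ 15 154 189] [ 15 148  98]
[    0     0   162   225 17232] [ 57.3 146.2]
[275   0  12  49 112] [280.9  23.1]
[  453    99   174   101 14212] [537.4 149.5]
[390 103  27  93 339] [402.9 150.8]
[ 160  162  153   63 8755] [238.9 192.7]
[635 215   5  10  31] [637.6 220.7]
195 S [40, 37, 40, 50, 75, 112, 123, 127, 123, 121, 123, 124, 124, 94, 44, 19, 38, 51, 49, 53, 51, 53, 52, 51, 53, 50, 49, 48, 45, 47, 38, 15, 15, 15, 16] R [13, 13, 13, 14, 14, 14, 14, 14, 14, 25, 47, 46, 45, 32, 37, 106, 129, 126, 125, 126, 129, 136, 138, 138, 135, 136, 136] V [250, 251, 250, 250, 250, 250, 250, 250, 250, 238, 167, 178, 180, 105, 82, 106, 113, 113, 114, 113, 111, 159, 202, 203, 206, 207, 208]
215 S [38, 38, 36, 36, 38, 38, 34, 38, 36, 38, 38, 58, 107, 117, 120, 119, 77, 36, 26, 43, 51, 52, 48, 51, 49, 49, 49, 51, 49, 45, 45, 45, 42, 25, 16] R [15, 15, 14, 16, 16, 15, 15, 16, 15, 18, 19, 19, 42, 33, 33, 109, 121, 123, 129, 126, 132, 135, 135, 135, 135, 135, 134] V [250, 250, 250, 250, 250, 250, 250, 250, 250, 246, 244, 245, 208, 108, 86, 105, 116, 114, 115, 115, 141, 187, 210, 208, 2
[... 508 characters left out ...]
52, 51, 51, 52, 50, 50, 40] [141, 102, 83, 82, 92, 124, 134, 132, 201, 243, 247, 221, 148, 147, 143, 142, 140, 140, 138, 137, 138, 202] | [46, 46, 48, 46, 46, 42, 26, 29, 67, 122, 125, 123, 121, 121, 123, 123, 119, 120, 124, 124] [121, 123, 123, 123, 127, 175, 236, 239, 180, 98, 100, 102, 103, 105, 108, 110, 109, 108, 105, 103]
270 [131, 118, 82, 53, 34, 38, 54, 59, 59, 40, 19, 23, 20, 13, 13, 13, 13, 13, 13, 13, 13, 12] [119, 121, 130, 129, 112, 121, 138, 135, 135, 211, 244, 240, 245, 251, 251, 251, 251, 251, 251, 251, 251, 251] | [40, 46, 53, 65, 69, 69, 70, 71, 70, 68, 67, 68, 66, 68, 67, 64, 68, 65, 66, 67] [102, 88, 77, 67, 63, 63, 62, 61, 62, 60, 61, 60, 58, 60, 57, 56, 56, 55, 54, 57]
```

```bash
python3 - <<'E'
from h import *
m=load('w5');im=cv2.imread('pics/w5.png');k=(cv2.cvtColor(im,40)[...,1]<90).astype(np.uint8)[:225]
n,l,st,c=cv2.connectedComponentsWithStats(k,connectivity=8)
i=[i for i in range(1,n) if st[i,0]==390 and st[i,1]==103][0]
y,x=np.where(l==i)
P=np.array([onz(m,u,v,.006)[:2] for u,v in zip(x,y)])
d=np.linalg.svd(P-P.mean(0),full_matrices=False)[2][0];t=(P-P.mean(0))@d;s=(P-P.mean(0))@np.array([-d[1],d[0]])
print(P.mean(0),d,np.arctan(d[1]/d[0]),t.min(),t.max(),s.min(),s.max(),'mid',P.mean(0)+d*(t.min()+t.max())/2)
to([.484,.0185,.10],[0,np.pi,-.32])
E
```

```text
[0.48481415 0.01891424] [ 0.95411701 -0.29943401] -0.30409938771361483 -0.06828174416318422 0.06689043459371768 -0.01018087938583169 0.00968537402769606 mid [0.48415042 0.01912255]
pos [ 0.5029 -0.1036  0.247 ] d [ -18.9  122.1 -147. ] w [ 0.0017  0.0012 -0.192 ] q [-0.31 -0.    1.39 -0.    1.75 -1.76] F [-0.6 -0.   0.3] t 14.6667
```

Emit:
send_rows(rows=[[-3,20,-15,0,0,-0.03],[-3,20,-20,0,0,-0.03],[-3,20,-20,0,0,-0.03],[-3,20,-25,0,0,-0.03],[-3,20,-25,0,0,-0.03],[-3.7,22.6,-25,0,0,-0.03],[0,0,-20,0,0,0],[0,0,0,0,0,0]], grip=50)

```text
time: 15.33
tool_pos: [0.481, 0.0182, 0.0903]
ee_rot: [-3.138, -0.011, 2.832]
wrist_force: [-0.2, -1.0, -0.8]
width: 0.0502
finger_force: 0.0
```

Emit:
send_rows(rows=[[0,0,0,0,0,0],[0,0,0,0,0,0]])

```text
time: 15.5
tool_pos: [0.4855, 0.017, 0.0968]
ee_rot: [-3.141, 0.001, 2.83]
wrist_force: [0.2, 0.4, 1.1]
width: 0.0501
finger_force: 0.0
```

```bash
python3 - <<'E'
from h import *
to([.4842,.019,.0275],[0,np.pi,-.308])
E
```

```text
pos [0.4855 0.017  0.0968] d [ -1.3   2.  -69.3] w [0.0008 0.0007 0.0037] q [-0.08 -0.01  1.69 -0.    1.46 -1.34] F [0.2 0.4 1.1] t 15.5
```

Emit:
send_rows(rows=[[-0.6,1,-15,0,0,0.002],[-0.6,1,-15,0,0,0.002],[0,0,-15,0,0,0],[0,0,-10,0,0,0],[0,0,-6,0,0,0],[0,0,-4,0,0,0],[0,0,0,0,0,0],[0,0,0,0,0,0]])

```text
time: 16.17
tool_pos: [0.4838, 0.02, 0.0314]
ee_rot: [-3.141, 0.0, 2.835]
wrist_force: [0.7, -0.5, -0.4]
width: 0.0497
finger_force: 0.0
```

```bash
python3 - <<'E'
from h import *
to([.4842,.019,.0275],[0,np.pi,-.308])
E
```

```text
pos [0.4838 0.02   0.0314] d [ 0.4 -1.  -3.9] w [ 0.0003  0.0003 -0.0014] q [-0.08  0.05  1.77 -0.    1.32 -1.34] F [ 0.7 -0.5 -0.4] t 16.1667
```

Emit:
send_rows(rows=[[0.3,-0.8,-2,0,0,0],[0,0,-1.5,0,0,0],[0,0,0,0,0,0],[0,0,0,0,0,0]])

```text
time: 16.5
tool_pos: [0.4835, 0.0194, 0.0273]
ee_rot: [-3.141, -0.001, 2.835]
wrist_force: [-0.8, -0.2, -0.6]
width: 0.0503
finger_force: 0.0
```

Emit:
send_rows(rows=[[0,0,0,0,0,0],[0,0,0,0,0,0],[0,0,0,0,0,0],[0,0,0,0,0,0],[0,0,0,0,0,0],[0,0,0,0,0,0],[0,0,0,0,0,0],[0,0,0,0,0,0]], grip=0)

```text
time: 17.17
tool_pos: [0.4834, 0.0194, 0.0271]
ee_rot: [-3.141, -0.001, 2.835]
wrist_force: [0.9, 0.7, -0.2]
width: 0.0016
finger_force: 0.0
```

The fingers closed on nothing. I open, lift, and find the forceps again by image code.

Emit:
send_rows(rows=[[0,0,0,0,0,0],[0,0,0,0,0,0]])

```text
time: 17.33
tool_pos: [0.4834, 0.0194, 0.0271]
ee_rot: [-3.141, -0.001, 2.835]
wrist_force: [0.1, -0.0, -0.5]
width: 0.0005
finger_force: 0.0
```

```bash
cat > forc.py <<'E'
from h import *
import sys
def find(name,guess=(.484,.019),z=.006,rad=.1):
    m=load(name);im=cv2.imread(f'pics/{name}.png');hsv=cv2.cvtColor(im,40)
    k=((hsv[...,1]<95)).astype(np.uint8)
    n,l,st,c=cv2.connectedComponentsWithStats(k,connectivity=8)
    for i in range(1,n):
        if st[i,4]<40 or st[i,4]>6000: continue
        y,x=np.where(l==i);P=np.array([onz(m,u,v,z)[:2] for u,v in zip(x,y)])
        M=P.mean(0)
        if np.linalg.norm(M-guess)>rad: continue
        d=np.linalg.svd(P-M,full_matrices=False)[2][0];d*=np.sign(d[0]);t=(P-M)@d;s=(P-M)@np.array([-d[1],d[0]])
        print(st[i],'mid',(M+d*(t.min()+t.max())/2).round(4),'yaw',np.arctan2(d[1],d[0]).round(3),'len',np.ptp(t).round(4),'wid',np.ptp(s).round(4))
if __name__=='__main__':
    for cam in sys.argv[2:]:
        snap(cam,sys.argv[1]+cam[0]);print(cam);find(sys.argv[1]+cam[0])
    o=sensors.get_obs();print(o['tool_pos'],o['width'],o['finger_force'],o['wrist_force'])
E
python3 forc.py a wrist scene top; python3 -c "
from forc import *
find('w1');find('w5');print(px(load('aw'),[[.5498,-.0035,.006],[.4188,.0404,.006],[.484,.019,.006]]).round())"
```

```text
wrist
scene
top
[0.48337948 0.01940527 0.02714361] 0.0006719818215866018 0.0 [0.03362736 0.03197315 0.22540302]
[405 117   6  51  75] mid [0.5034 0.0065] yaw -0.234 len 0.0916 wid 0.0083
[400 139   3  44  64] mid [0.4737 0.029 ] yaw -0.258 len 0.0763 wid 0.0033
[390 103  27  93 380] mid [0.4842 0.0191] yaw -0.304 len 0.1352 wid 0.0199
[[319. 310.]
 [323. 134.]
 [322. 229.]]
```

```bash
python3 - <<'E'
from h import *
im=cv2.imread('pics/aw.png');h=cv2.cvtColor(im,40)
def asc(r0,r1,c0,c1,dr,dc):
    for r in range(r0,r1,dr): print(r,''.join('#' if h[r,c,1]<60 else '+' if h[r,c,1]<100 else '.' if h[r,c,2]>120 else ',' for c in range(c0,c1,dc)))
asc(100,300,240,410,6,2)
t=cv2.imread('pics/at.png').astype(int)-cv2.imread('pics/t0.png');d=np.abs(t).max(2)
print('top diff near forceps',[(r,c,d[r,c]) for r in range(165,205) for c in range(315,345) if d[r,c]>40][:20])
E
```

```text
100 ...........................,,,,,,,,,,,,,,,,,,,,,.....................................
106 ............................,,,,,,,,,,,,,,,,,,,,,....................................
112 ............................,,,,,,,,,,,,,,,,,,,......................................
118 .............................,.......................................................
124 .....................................................................................
130 .....................................................................................
136 ........................................+............................................
142 .......................................++.+.....,,,.......,,,,,,,,,...,.....,,.,,,,.,
148 ................................,,,,,,,#,,#,,,,,,,,,,,,,,,,,,,,,,,,,,,,,,,,,,,,,,,,,,
154 ......................................,+,,++........,..,,,,,.,.,.,..........,,,,,,,,,
160 .................................,,,,,+,,,,+,,,,,,,,,,,,,,,,,,,,..,.....,.,,,,,,,,,,,
166 ..................................,,,,#,,,,+,,,,,,,,,,,,,,,,,,,,,,,,,,,,,,,,,,,,,,,,,
172 ................
[... 1802 characters left out ...]
++#+++##+###+#######,,+,+,,##########################+##+##########
298 ++++++++++++++++++++++################,,++#,,########################################
top diff near forceps [(165, 315, np.int64(88)), (165, 316, np.int64(99)), (165, 317, np.int64(97)), (165, 318, np.int64(96)), (165, 319, np.int64(97)), (165, 320, np.int64(97)), (165, 321, np.int64(94)), (165, 322, np.int64(93)), (165, 323, np.int64(91)), (165, 324, np.int64(84)), (165, 325, np.int64(83)), (165, 326, np.int64(76)), (165, 327, np.int64(74)), (165, 328, np.int64(74)), (165, 329, np.int64(74)), (165, 330, np.int64(70)), (165, 331, np.int64(70)), (165, 332, np.int64(62)), (165, 333, np.int64(60)), (165, 334, np.int64(55))]
```

```bash
python3 - <<'E'
from h import *
m=load('aw');o=sensors.get_obs();R=Ro.from_euler('xyz',o['ee_rot']);p=o['tool_pos']
print(F(m),m['cx'],m['cy'],(np.array(m['R'])@p+m['t']))
for zt in(.025,.006,0):
    for x in(-.008,.008):
        print(zt,x,px(m,[p+R.apply([x,s,zt]) for s in(-.0125,0,.0125)]).round(1).tolist())
for z in(0,.011): print(z,px(m,[p*[1,1,0]+R.apply([x,s,0])+[0,0,z] for x in(-.008,0,.008) for s in(-.0095,.0095)]).round(1).tolist())
E
```

```text
285.17162264774555 322.075489396827 197.99732049056854 [-0.00019514  0.02742241  0.19039823]
0.025 -0.008 [[305.3, 235.7], [321.8, 235.7], [338.2, 235.7]]
0.025 0.008 [[305.0, 215.7], [321.8, 215.7], [338.6, 215.7]]
0.006 -0.008 [[303.8, 246.3], [321.8, 246.3], [339.8, 246.3]]
0.006 0.008 [[303.4, 224.6], [321.8, 224.6], [340.1, 224.6]]
0 -0.008 [[303.3, 250.1], [321.8, 250.1], [340.3, 250.1]]
0 0.008 [[302.9, 227.8], [321.8, 227.8], [340.7, 227.8]]
0 [[309.4, 234.6], [334.2, 234.6], [309.3, 224.8], [334.3, 224.8], [309.2, 214.8], [334.4, 214.8]]
0.011 [[308.8, 240.4], [334.8, 240.4], [308.6, 230.2], [334.9, 230.2], [308.5, 219.7], [335.1, 219.7]]
```

The forceps haven't moved, and the fingers seem to have closed just above them. I open and feel downward for the desk.

Emit:
send_rows(rows=[[0,0,0,0,0,0],[0,0,0,0,0,0],[0,0,0,0,0,0],[0,0,0,0,0,0],[0,0,0,0,0,0],[0,0,0,0,0,0],[0,0,0,0,0,0]], grip=45)

```text
time: 18.07
tool_pos: [0.4834, 0.0194, 0.0272]
ee_rot: [-3.141, -0.001, 2.835]
wrist_force: [-0.1, -0.9, 0.1]
width: 0.043
finger_force: 0.0
```

Emit:
send_rows(rows=[[0,0,-1,0,0,0],[0,0,-1,0,0,0],[0,0,0,0,0,0]])

```text
time: 18.32
tool_pos: [0.4831, 0.0194, 0.0248]
ee_rot: [-3.141, -0.001, 2.835]
wrist_force: [0.2, 0.1, 0.7]
width: 0.0449
finger_force: 0.0
```

Emit:
send_rows(rows=[[0,0,-1,0,0,0],[0,0,-1,0,0,0],[0,0,0,0,0,0]])

```text
time: 18.57
tool_pos: [0.4832, 0.0194, 0.0229]
ee_rot: [-3.141, -0.001, 2.835]
wrist_force: [-0.4, 0.1, -0.9]
width: 0.0448
finger_force: 0.0
```

Emit:
send_rows(rows=[[0,0,-1.5,0,0,0],[0,0,-1.5,0,0,0],[0,0,0,0,0,0]])

```text
time: 18.82
tool_pos: [0.4831, 0.0194, 0.0198]
ee_rot: [-3.141, -0.002, 2.835]
wrist_force: [-0.8, -0.7, 0.1]
width: 0.0452
finger_force: 0.0
```

Emit:
send_rows(rows=[[0,0,-1,0,0,0],[0,0,-1,0,0,0],[0,0,0,0,0,0]])

```text
time: 19.07
tool_pos: [0.4832, 0.0194, 0.0179]
ee_rot: [-3.141, -0.001, 2.835]
wrist_force: [-0.6, 0.2, 0.0]
width: 0.0451
finger_force: 0.0
```

Emit:
send_rows(rows=[[0,0,-1,0,0,0],[0,0,-1,0,0,0],[0,0,0,0,0,0]])

```text
time: 19.32
tool_pos: [0.4832, 0.0194, 0.0159]
ee_rot: [-3.141, -0.001, 2.835]
wrist_force: [-0.4, 1.0, 0.8]
width: 0.0452
finger_force: 0.0
```

Emit:
send_rows(rows=[[0,0,-1,0,0,0],[0,0,-1,0,0,0],[0,0,0,0,0,0]])

```text
time: 19.57
tool_pos: [0.4832, 0.0194, 0.0139]
ee_rot: [-3.141, -0.001, 2.835]
wrist_force: [1.0, -0.9, -0.2]
width: 0.0449
finger_force: 0.0
```

Emit:
send_rows(rows=[[0,0,-1,0,0,0],[0,0,-0.5,0,0,0],[0,0,0,0,0,0]])

```text
time: 19.82
tool_pos: [0.4833, 0.0194, 0.0125]
ee_rot: [-3.141, -0.001, 2.835]
wrist_force: [0.4, 0.1, -0.9]
width: 0.0451
finger_force: 0.0
```

Emit:
send_rows(rows=[[0,0,0,0,0,0],[0,0,0,0,0,0],[0,0,0,0,0,0],[0,0,0,0,0,0],[0,0,0,0,0,0],[0,0,0,0,0,0]], grip=0)

```text
time: 20.32
tool_pos: [0.4835, 0.0194, 0.0127]
ee_rot: [-3.141, -0.001, 2.835]
wrist_force: [0.2, -1.1, 0.3]
width: 0.0147
finger_force: 29.8
```

Emit:
send_rows(rows=[[0,0,2,0,0,0],[0,0,4,0,0,0],[0,0,12,0,0,0],[0,0,20,0,0,0],[0,0,25,0,0,0.02],[0,0,25,0,0,0.02],[0,0,25,0,0,0.02],[0,0,20,0,0,0.02]])

```text
time: 20.98
tool_pos: [0.4839, 0.0194, 0.1482]
ee_rot: [-3.142, 0.002, 2.916]
wrist_force: [1.1, -0.4, -0.4]
width: 0.0142
finger_force: 29.8
```

Emit:
send_rows(rows=[[6,-25,10,0,0,0.02],[6,-25,0,0,0,0.02],[6,-25,0,0,0,0.02],[6,-25,0,0,0,0.02],[6,-25,0,0,0,0.017],[6,-25,0,0,0,0],[6,-25,0,0,0,0],[4,-15,0,0,0,0]])

```text
time: 21.65
tool_pos: [0.5296, -0.173, 0.1558]
ee_rot: [-3.14, -0.001, 3.011]
wrist_force: [0.1, 0.8, -0.4]
width: 0.0143
finger_force: 29.8
```

Emit:
send_rows(rows=[[0,0,-10,0,0,0],[0,0,-8,0,0,0],[0,0,0,0,0,0],[0,0,0,0,0,0],[0,0,0,0,0,0]])

```text
time: 22.07
tool_pos: [0.5291, -0.1692, 0.1375]
ee_rot: [3.142, -0.001, 3.014]
wrist_force: [0.4, 0.3, 0.0]
width: 0.0143
finger_force: 29.8
```

```bash
python3 - <<'E'
from h import *
im,m=snap('wrist','w6')
to([.5293,-.1714,.12],[0,np.pi,-.130])
h=cv2.cvtColor(im,cv2.COLOR_RGB2HSV)
for r in range(90,300,6): print(r,''.join('B' if 100<h[r,c,0]<130 and h[r,c,1]>110 else '#' if h[r,c,1]<60 and h[r,c,2]<140 else 'o' if h[r,c,1]<60 else '+' if h[r,c,1]<100 else '.' if h[r,c,2]>120 else ',' for c in range(140,520,3)))
o=sensors.get_obs();p=o['tool_pos'];R=Ro.from_euler('xyz',o['ee_rot'])
print(px(m,[p+R.apply([x,0,.0065]) for x in(-.068,.068)]).round(), o['width'])
Rt=Ro.from_euler('z',-.130)
L=np.array([(-52,-95,32),(-52,95,32),(52,-95,32),(52,95,32),(-51,0,76),(51,0,76)])/1e3
print(px(m,Rt.apply(L)+[.5235,-.2160,.036]).round(1).tolist())
E
```

```text
pos [ 0.5294 -0.1695  0.1379] d [ -0.1  -1.9 -17.9] w [ 0.0003 -0.0007 -0.0023] q [-0.41  0.12  1.47 -0.    1.55 -1.85] F [ 0.6  1.  -0.1] t 22.1167
90 .........................................................................,,,,,,,,,........................,,,,,,,,.............
96 .........................................................................,,,,,,,,........................,,,,,,,,,.............
102 ,.......................................................................,,,,,,,,........................,,,,,,,,,..............
108 ,,.....................................................................,,,,,,,,,........................,,,,,,,,...............
114 ,......................................................................,,,,,,,,.......................,,,,,,,,,................
120 ......................................................................,,,,,,,,........................,,,,,,,,.................
126 .....................................................................,,,,,,,,,,......................,,,,,,,,,.................
132 .........................
[... 3111 characters left out ...]
,,,,,,,,,,,,,,,,,,,,,......
276 ,,,,,,,,,,,,,,,,,,,,,,,,,,###############################++,,,,,o,#######++#+#++++++++++++++++++..+,,,,,,,,,,,,,,,,,,,,,,,,....
282 ,,,,,,,,,,,,,,,,,,,,,,,,,################################,#,,,,+,,#+####+###+#++#+++#+#++#++++#+#,.,,,,,,,,,,,,,,...........,..
288 ,,,,,,,,,,,,,,,,,,,,,,,,##########################,,####,,#,,,,#,,####,,+###+####++##+#++++###+####.,,,,,,,,,,...ooo+...+ooo...
294 ,,,,,,,,,,,,,,,,,,,,,,##+#########################,,+###,,+,,,,#,,####,,#####+#####+################.,,,,,,,,..o.oooooooooo+o+.
[[321. 320.]
 [321. 135.]] 0.014312605840963133
[[155.6, 150.3], [377.8, 151.0], [171.9, 260.8], [371.9, 261.3], [255.3, 158.2], [262.7, 285.9]]
```

Emit:
send_rows(rows=[[0,-0.9,-10,0,0,0],[-0.5,-1,-10,0,0,0],[0,0,-10,0,0,0],[0,0,-10,0,0,0],[0,0,-6,0,0,0],[0,0,-5,0,0,0],[0,0,0,0,0,0],[0,0,0,0,0,0]])

```text
time: 22.78
tool_pos: [0.5288, -0.1725, 0.0863]
ee_rot: [-3.141, -0.001, 3.012]
wrist_force: [-0.3, 0.4, -1.0]
width: 0.0143
finger_force: 29.8
```

Emit:
send_rows(rows=[[0,0,-1,0,0,0],[0,0,-1,0,0,0],[0,0,0,0,0,0]])

```text
time: 23.03
tool_pos: [0.5291, -0.1726, 0.085]
ee_rot: [-3.141, -0.0, 3.012]
wrist_force: [-0.3, -0.7, -0.2]
width: 0.0142
finger_force: 29.8
```

Emit:
send_rows(rows=[[0,0,-1,0,0,0],[0,0,-1,0,0,0],[0,0,0,0,0,0]])

```text
time: 23.28
tool_pos: [0.5288, -0.1725, 0.0825]
ee_rot: [-3.141, -0.001, 3.012]
wrist_force: [-0.6, 0.1, -0.2]
width: 0.0144
finger_force: 29.8
```

Emit:
send_rows(rows=[[0,0,-0.7,0,0,0],[0,0,-0.7,0,0,0],[0,0,0,0,0,0]])

```text
time: 23.53
tool_pos: [0.5288, -0.1725, 0.0811]
ee_rot: [-3.141, -0.001, 3.012]
wrist_force: [-1.0, 0.1, -0.2]
width: 0.0145
finger_force: 29.8
```

Emit:
send_rows(rows=[[0,0,-0.6,0,0,0],[0,0,-0.4,0,0,0],[0,0,0,0,0,0]])

```text
time: 23.78
tool_pos: [0.5288, -0.1725, 0.0801]
ee_rot: [-3.141, -0.001, 3.012]
wrist_force: [0.4, -0.1, 0.6]
width: 0.015
finger_force: 29.8
```

Emit:
send_rows(rows=[[0,0,-0.5,0,0,0],[0,0,0,0,0,0]])

```text
time: 23.95
tool_pos: [0.5289, -0.1725, 0.0797]
ee_rot: [-3.141, -0.001, 3.012]
wrist_force: [-0.1, 0.8, -0.7]
width: 0.0138
finger_force: 29.8
```

Emit:
send_rows(rows=[[0,0,-0.5,0,0,0],[0,0,0,0,0,0]])

```text
time: 24.12
tool_pos: [0.5289, -0.1726, 0.0795]
ee_rot: [-3.141, -0.001, 3.012]
wrist_force: [-0.8, 0.5, 0.9]
width: 0.0142
finger_force: 29.8
```

Emit:
send_rows(rows=[[0,0,-0.5,0,0,0],[0,0,0,0,0,0]])

```text
time: 24.28
tool_pos: [0.529, -0.1726, 0.0793]
ee_rot: [-3.141, -0.0, 3.012]
wrist_force: [-1.2, 1.0, 3.5]
width: 0.0145
finger_force: 30.0
```

Emit:
send_rows(rows=[[0,0,-0.5,0,0,0],[0,0,0,0,0,0]])

```text
time: 24.45
tool_pos: [0.529, -0.1726, 0.0792]
ee_rot: [-3.141, -0.0, 3.012]
wrist_force: [-1.7, 1.5, 5.2]
width: 0.0144
finger_force: 30.1
```

Contact. I ease back slightly, release with a small opening, and withdraw straight up.

Emit:
send_rows(rows=[[0,0,0.8,0,0,0],[0,0,0,0,0,0],[0,0,0,0,0,0]])

```text
time: 24.7
tool_pos: [0.529, -0.1726, 0.0793]
ee_rot: [-3.141, -0.0, 3.012]
wrist_force: [0.4, 0.6, 5.1]
width: 0.0141
finger_force: 30.0
```

Emit:
send_rows(rows=[[0,0,0,0,0,0],[0,0,0,0,0,0],[0,0,0,0,0,0],[0,0,0,0,0,0],[0,0,0,0,0,0],[0,0,0,0,0,0]], grip=30)

```text
time: 25.2
tool_pos: [0.5288, -0.1725, 0.0788]
ee_rot: [-3.141, -0.001, 3.012]
wrist_force: [-0.4, -0.7, 0.5]
width: 0.03
finger_force: 0.0
```

Emit:
send_rows(rows=[[0,0,3,0,0,0],[0,0,5,0,0,0],[0,0,10,0,0,0],[0,0,20,0,0,0],[0,0,30,0,0,0],[0,0,30,0,0,0],[0,0,20,0,0,0],[0,0,0,0,0,0]])

```text
time: 25.87
tool_pos: [0.5316, -0.1737, 0.2046]
ee_rot: [-3.138, 0.011, 3.012]
wrist_force: [0.2, -0.7, 0.3]
width: 0.0302
finger_force: 0.0
```

Emit:
send_rows(rows=[[-25,30,10,0,0,0],[-25,30,0,0,0,0],[-25,30,0,0,0,0],[0,0,0,0,0,0],[0,0,0,0,0,0]])

```text
time: 26.28
tool_pos: [0.453, -0.0815, 0.207]
ee_rot: [-3.141, -0.0, 3.015]
wrist_force: [-0.1, -0.2, 0.6]
width: 0.0298
finger_force: 0.0
```

```bash
python3 - <<'E'
from h import *
im,m=snap('wrist','w7');snap('scene','s7');snap('top','t7')
o=sensors.get_obs();print(o['tool_pos'],o['time'])
Rt=Ro.from_euler('z',-.130)
L=np.array([(-52,-95,32),(-52,95,32),(52,-95,32),(52,95,32),(-68,45,38),(68,45,38),(-51,0,76),(51,0,76)])/1e3
q=px(m,Rt.apply(L)+[.5235,-.2160,.036]);print(q.round(1).tolist())
h=cv2.cvtColor(im,cv2.COLOR_RGB2HSV);a=np.maximum(q.min(0)-15,0).astype(int);b=np.minimum(q.max(0)+20,[639,399]).astype(int);print(a,b)
for r in range(a[1],b[1],3): print(r,''.join('B' if 100<h[r,c,0]<130 and h[r,c,1]>110 else '#' if h[r,c,1]<60 and h[r,c,2]<150 else 'o' if h[r,c,1]<60 else '+' if h[r,c,1]<100 else '.' if h[r,c,2]>120 else ',' for c in range(a[0],b[0],2)))
for n,c in(('t',[(337,137),(457,173),(195,221)]),('s',[(368,221),(344,317),(290,139)])):
    d=np.abs(cv2.imread(f'pics/{n}7.png').astype(int)-cv2.imread(f'pics/{n}0.png')).max(2)
    print([int((d[y-12:y+12,x-12:x+12]>40).sum()) for x,y in c])
E
```

```text
[ 0.45444463 -0.08320907  0.20694086] 26.4333
[[134.2, 219.0], [296.7, 219.5], [148.0, 296.8], [298.3, 297.3], [251.9, 207.8], [258.4, 311.1], [200.0, 234.5], [209.9, 319.8]]
[119 192] [318 339]
192 .............................................................................,......................
195 ....................................................................................................
198 ....................................................................................................
201 ...........................,,,,,,,,,,,,,,,,,,,,,,......,....,.,,,,,,,,,,,,,.,,,,..,,,..,,,...,,.....
204 .......................+####################++#++++++++++++++#++++++++++++++++++++++++++++++,,,.....
207 ....................+++#+#+#+++#######################################+#+++++++++++++++++++#,,,.....
210 .................+################################################oo#################+##+++#,,,.....
213 ..............####################################################oo########################,,,.....
216 ...........+#######################oooooooooooooooooooooooooo
[... 3561 characters left out ...]
#################,,,+###########################
321 #####################################################################,,,############################
324 #####################################################################,,,+###########################
327 #####################################################################,,,+###########################
330 ,,,,,,,,,,,,,,,,,,,,,,,,#############################################,,,,,,#######+,,,,,,,,,,,,,,,,.
333 ,,,,,,,,,,,,,,,,,,,,,,,,#############################################,,,,,,#######,,,,,,,,,,,,,,,...
336 ,,,,,,,,,,,,,,,,,,,,,,,,+############################################,,,,,,#######,,,,,,,,,,,,,,,,.,
[0, 0, 0]
[0, 0, 525]
```

Emit:
send_rows(rows=[[10,5,20,0,0,0],[20,5,20,0,0,0],[25,5,10,0,0,0],[10,0,0,0,0,0],[0,0,0,0,0,0],[0,0,0,0,0,0],[0,0,0,0,0,0]])

```text
time: 27.02
tool_pos: [0.5179, -0.068, 0.2555]
ee_rot: [-3.141, -0.004, 3.011]
wrist_force: [0.1, -0.4, -0.7]
width: 0.03
finger_force: 0.0
```

```bash
python3 - <<'E'
from h import *
im,m=snap('wrist','w8');snap('scene','s8')
Rt=Ro.from_euler('z',-.130)
L=np.array([(-52,-95,32),(-52,95,32),(52,-95,32),(52,95,32),(-68,45,38),(68,45,38),(-51,0,76),(51,0,76)])/1e3
q=px(m,Rt.apply(L)+[.5235,-.2160,.036]);print(q.round(1).tolist())
h=cv2.cvtColor(im,cv2.COLOR_RGB2HSV);c0,c1=int(q[4,0])-20,int(q[4,0])+30
for r in range(int(q[4,1])-6,int(q[5,1])+10,2): print(r,c0,''.join('B' if 100<h[r,c,0]<130 and h[r,c,1]>110 else '#' if h[r,c,1]<60 and h[r,c,2]<150 else 'o' if h[r,c,1]<60 else '+' if h[r,c,1]<100 else '.' if h[r,c,2]>120 else ',' for c in range(c0,c1)))
a=cv2.imread('pics/s8.png');b=cv2.imread('pics/s0.png')
print('cup px new/old',[(a[139,c].tolist(),b[139,c].tolist()) for c in(284,290,296)])
E
```

```text
[[133.1, 161.1], [281.8, 161.1], [146.0, 236.9], [284.5, 236.9], [240.5, 148.9], [247.8, 249.5], [192.5, 167.1], [202.2, 250.1]]
142 220 ..................................................
144 220 .........................................,........
146 220 ..................................................
148 220 ........................................,.........
150 220 ....................+.+....................,......
152 220 .,.......,......,.,oo+++,,,,,,,,,,,...............
154 220 ....,............,,+o,+o,,,,,,,,,,,,,,,,,,,,,,,,,,
156 220 ###################oo#oo######+++++++++++++++++##+
158 220 ooooooooooooooooo#####oo##########################
160 220 ooooooooooooooooooo##ooo##ooooooooooo#############
162 220 oooooooooooooooooooooooooooooooooooooooooooooooooo
164 220 #oooooooooooooooooo#oooooooooooooooooooooooooooooo
166 220 oooooooooooooooooooooooooooooooooooooooooooooooooo
168 220 oooooooo##oooooooooooooooooooooooooooooooooooooooo
170 220 oooooooooooooooooooooooooooooooooooooooooooooooooo
172 220 ooooooooooooooooooo#oooooooooooooooooooooooooooooo
174 220 ooooo#ooooooooooooo
[... 1917 characters left out ...]
..
240 220 .......................##...+#....................
242 220 .......................+#+..+#....................
244 220 ........................##+.++....................
246 220 ,,,,,,,,,...,,..........+#++#.....................
248 220 ,,,,,,,,,,,,,,,,,,,,,..,,###+.....................
250 220 ,,,,,,,,,,,,,,,,,,,,,,,,,+##+,,,,,,,,,,...........
252 220 ,,,,,,,,,,,,,,,,,,,,,,,,,,++,,,,,,,,,,,,,,,,,,,,,,
254 220 ,,,,,,,,,,,,,,,,,,,,,,,,,,,,,,,,,,,,,,,,,,,,,,,,,,
256 220 ,,,,,,,,,,,,,,,,,,,,,,,,,,,,,,,,,,,,,,,,,,,,,,,,,+
258 220 ,,,,,,,,,,,,,,,,,,,,,,,,,,,,,,,,,,,,,,,,,,,,,,,,+#
cup px new/old [([79, 89, 98], [79, 90, 99]), ([86, 98, 106], [84, 96, 106]), ([77, 87, 96], [78, 88, 98])]
```

Both ends stick out past the rims, with tips at (241,150) and (246,252) against predicted (240,149) and (248,250). The bystanders are unchanged, so I hand in.

```bash
python3 -c "
from h import *
print(ticket.close_job())"
```

```text
the job is handed in; nothing more can be done
None
```

The job is handed in at about 27 s of the 61 s allowed. Contact height and final images show the white tray seated level on the blue tray and the forceps across both rims beside the handle; the jar, bottle and cup have not moved.

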